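# Raise the weld guard window to the pointer

## Robot

A 6-joint arm with a two-finger parallel gripper is mounted at the origin on the work surface. World frame = base frame: x ahead of the robot, y to its left, z up, the work surface at z = 0. Lengths are in mm, angles in rad, forces in N, time in s.
With the tool pointing down it reaches from about 275 to 750 mm from the base axis. Payload 10.2 kg.
Tool frame: the origin (TCP) lies between the finger pads; the fingertips stand 11 mm ahead of it and the grasp point (between the pads) lies 8 mm behind it; z points along the fingers, y is the line along which they close (so a half turn about z gives the same grasp; the last joint's range is limited). The gripper opens to 85 mm and grips with 20 to 120 N. Pads are 22 mm wide; open, the fingers measure 114 mm over their backs; the gripper's body (76 mm by 85 mm) begins 54 mm behind the grasp point. The pads swing forward as they close: fully open they stand 13 mm farther back than shut.
Start: joints at [1.069, 0.313, 1.498, -0, 1.331, -0.223], TCP at [144.494, 504.73, 212.894] pointing down, gripper open.
Joint ranges: [-2.94, 2.94], [-0.97, 2.17], [0.19, 2.56], [-1.23, 4.37], [0.02, 3.11], [-2.88, 2.88]. Speed limits (rad/s): [2.39, 2.39, 3.01, 3.14, 3.14, 3.14].

## Interface

Orientations are given as a unit quaternion [w, x, y, z].
In Python, from rig import sense, eyes, finish_job gives the robot as it stands.
- The arm moves only by the shell command python3 -m jog 'ROWS' [FORCE]. ROWS is JSON, a list of rows, each a list of 7 numbers: the shift along the tool's x, y, z in m, then the turn, a rotation vector about the tool's x, y, z in rad, then the finger opening in m, from 0 to 0.0854. In form: [[dx, dy, dz, rx, ry, rz, gripper], ...]. A call has 1 to 5 rows; each row shifts and turns the commanded pose from where the row before left it, along the tool's axes as they then stand; what a row does not reach is not made up. A row lasts 1/10 s, in which the tool goes at most 50 mm and 8.59 degrees, less where a joint would pass 70% of its speed; a pose out of reach is approached as far as the arm can. A call is refused whole if a number of a shift passes 0.05 or a number of a turn 0.15, either way. A call with a gripper value outside its range is refused whole. The fingers move at their own pace and stop on an object; FORCE is the grip in N (left out, the last holds). Time passes only in rows, so rows that do not move let the fingers close. It gives the time, the measured TCP pose, the force, the opening and the grip force at its end, in the units of the state.
- sense(): the state, without advancing time (a new reading comes with each control period).
- eyes.capture(name): name is "scene" or "top" or "wrist"; returns the picture (384x512x3 uint8, red, green, blue); there is no depth.
- eyes.calibration(name): a dict with "fx", "fy", "cx", "cy" (pixels), "dist" ([k1, k2, p1, p2, k3] as OpenCV has them; the pictures are not rectified), "cam_to_world" (4x4, takes a point from camera to world coordinates); the wrist camera has in their place "mount" (4x4, takes a point from camera to tool coordinates, whose origin is the TCP and whose axes are the flange's). Camera axes: x right, y down, z forward; pixel columns grow to the right and rows downward; lengths in mm; the calibration is good to about 2 mm. A picture is of the moment at which its call begins: read the wrist's pose just before it. calibration takes no time and is no camera call.
- finish_job(): hands the job in; it is judged then, once.
The state is a dict: "time_s": time; "joints": joint angles; "dq": joint speeds; "tau": joint torques, N m; "eef_pos": TCP position; "ee_rot": TCP orientation; "force": force on the tool from outside, world axes, zero at the start; "wrist_torque": the same for the moment, N m; "grip_width": opening from 0.0 (shut) to 1.0 (fully open); "grip_force": force on a finger pad.
Only numpy, scipy, OpenCV 4.12 (cv2) and the standard library are available. Lean on these libraries where they do the work, as an engineer would, in place of code of your own. Each camera call takes 0.05 s, during which the arm holds its last target. There are 200 camera calls.

## Task

Open the sloping guard window of the bench welding station: with the fingertips under the lip along its lower edge, push it steadily up its rails until the lip is level with the pointer clamped on the rail, then take the hand away and leave the window standing there. Only push it: do not pinch the lip and do not fling the window, and do not shift the pointer or the tools lying around the station.

Things in the scene. Friction and masses are not known exactly. Their poses are not given: they have to be found in the camera images.
- guard: Fixed welding station, 430 mm tall: base plate 440 x 350 x 10 mm, two grey rails 310 mm apart leaning back 45 degrees, two upright tubes behind. Origin on the work surface midway between the rails; z up, x front to rear, y left along the lip. Up-slope is (0.707, 0, 0.707) here, square out of the window's front (-0.707, 0, 0.707). Below the lip the front is open between the rails.
- window (a joint): How far the window has slid up its rails, m (0 fully down, 0.24 top stop; 0 to 0.05 at the start). The green-tinted glass panel, 270 mm wide, 207 mm long, edged in aluminium, is counterweighted: it stays where it is left and takes roughly 3 to 8 N along the slope to push slowly up.
- pointer (a joint): Where the pointer is clamped on the left rail, m up the slope on the same scale as window: the lip is level with the pointer when both values are equal. 0.10 to 0.20, does not change unless it is knocked.
- lip_mid (a point): Middle of the lip's underside, 25 mm out from the glass. The lip is a straight aluminium ledge, with a thin black rubber strip on top, along the window's lower edge: 240 mm long, standing 45 mm square out of the glass towards the robot, 15 mm thick in all; it rides with the window. Axes: z up the slope, x square into the window, y left along the lip.
- lip_end (a point): Left end of the lip's aluminium ledge, 30 mm out from the glass, half-way through the ledge's thickness (4.5 mm above the underside). Same axes as lip_mid.
- pointer_tip (a point): Tip of the brass cone pointer that points at the lip's left end, from a brass clamp (26 mm high along the slope) on the left rail with a black thumbscrew outside; the lip's end passes 8 mm beside it. Axes as lip_mid: the lip is level with it when lip_end and pointer_tip do not differ along z.
- spray_can: Upright bare aluminium spray can, 64 mm wide, 160 mm tall, to the right of the station; leave alone. Origin at the centre of its underside.
- hammer: Hammer lying to the left of the station; leave alone.
- offcut: Square steel bar offcut 90 x 22 x 22 mm lying on the work surface beside the station's front right corner; leave alone. Origin at the centre of its underside.

How it is judged:
By the outcome, as a careful person would: the job done as asked, in the order asked, and still so for the second after the job is handed in, with the robot touching nothing.
It also fails if it takes over 53 s, if anything falls off the work surface, if the arm or the gripper's body presses on something with over 40 N, if the wrist force passes 120 N, or if a joint passes its speed limit or range.

## Working session

There is one attempt and no reset: what is moved stays moved. The work goes in short steps, Python scripts to look and compute and a shell command to move; the robot and the scene stay as the last step left them, time stands still between calls to the robot, and variables do not carry over. Pictures are saved under pics/ and viewed, at most 11 in all, crops included, and the job is handed in when it is done.

```bash
mkdir -p pics; ls
python3 - <<'E'
from rig import sense, eyes
import cv2, json
s=sense(); print(s)
for n in ["scene","top"]:
    c=eyes.calibration(n); print(n,c)
    cv2.imwrite(f"pics/{n}0.png",cv2.resize(eyes.capture(n)[...,::-1],(800,600),interpolation=cv2.INTER_CUBIC))
E
```

```text
pics
{'time_s': 0.0, 'joints': array([ 1.06861736e+00,  3.13442543e-01,  1.49844099e+00, -1.11077883e-05,
        1.33101628e+00, -2.23385134e-01]), 'dq': array([-0.00133255,  0.00127181, -0.00154167,  0.00092637, -0.00120198,
        0.00015703]), 'tau': array([ 1.61609451e-04, -4.12264323e+01, -2.59741366e+01, -1.93275609e-04,
        4.16273688e-03,  5.03389219e-05]), 'eef_pos': array([144.3435548 , 504.4688789 , 212.33744143]), 'ee_rot': array([-2.26898773e-04,  1.38944565e-01,  9.90299945e-01, -6.12958979e-04]), 'force': array([-0.80992208, -0.20026738, -0.14744968]), 'wrist_torque': array([-0.01744035,  0.01481656, -0.06376082]), 'grip_force': 0.0, 'grip_width': 0.9992563954305045}
scene {'fx': 346.5245046332602, 'fy': 346.5245046332602, 'cx': 256.47900326514883, 'cy': 185.43490666284063, 'dist': array([-0.0842611,  0.       ,  0.       ,  0.       ,  0.       ]), 'cam_to_world': array([[ 7.66364388e-01,  4.70219925e-01, -4.37697210e-01,
         9.48857948e+02],
       [ 6.42377081e-01, -5.54449454e-01,  5.29091191e-01,
        -3.98204539e+02],
       [ 6.10824086e-03, -6.86643303e-01, -7.26968819e-01,
         7.13572093e+02],
       [ 0.00000000e+00,  0.00000000e+00,  0.00000000e+00,
         1.00000000e+00]])}
top {'fx': 447.95412149508866, 'fy': 447.95412149508866, 'cx': 255.66174683315566, 'cy': 194.2322778752865, 'dist': array([-0.09809938,  0.        ,  0.        ,  0.        ,  0.        ]), 'cam_to_world': array([[-1.20504431e-02, -9.97417033e-01,  7.08099448e-02,
         4.64708165e+02],
       [-9.99759940e-01,  1.33141098e-02,  1.74010812e-02,
         5.20201671e+01],
       [-1.82989061e-02, -7.05832554e-02, -9.97338034e-01,
         1.42012441e+03],
       [ 0.00000000e+00,  0.00000000e+00,  0.00000000e+00,
         1.00000000e+00]])}
```

View pics/scene0.png

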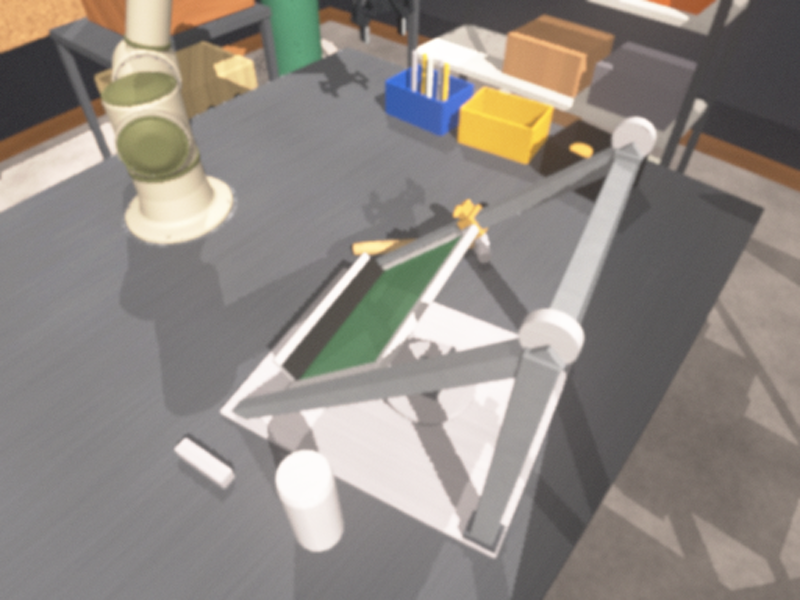

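View pics/top0.png

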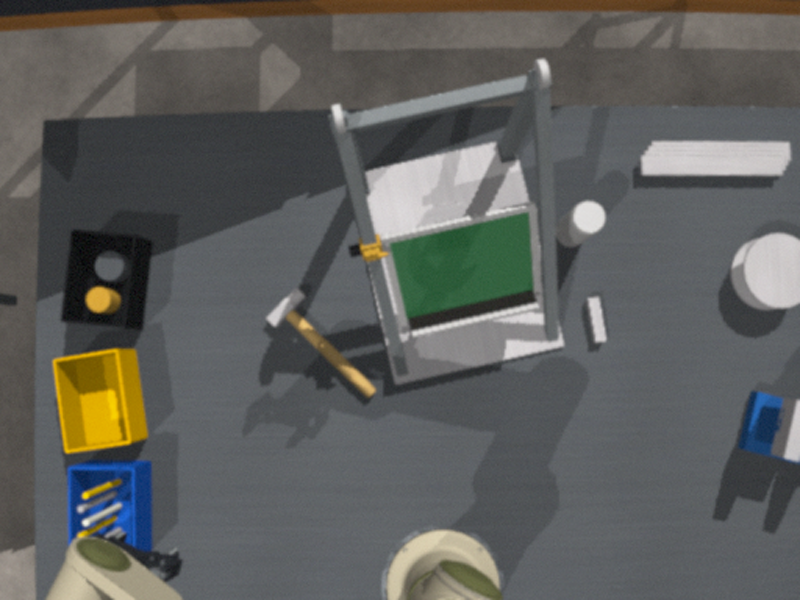

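The scene view shows the lip running from about (275,360) to (365,258), with the pointer at (467,213). The top view shows the lip front edge from (415,330) to (537,306), with the brass pointer at (372,248). I'll enlarge both.

Run:
```python
from rig import eyes
import cv2
for n,(x,y,w,h) in dict(scene=(140,120,200,150),top=(220,125,160,120)).items():
    im=eyes.capture(n)[y:y+h,x:x+w,::-1]
    cv2.imwrite(f"pics/{n}1.png",cv2.resize(im,(800,600),interpolation=cv2.INTER_CUBIC))
```

```text
(no output)
```

View pics/scene1.png

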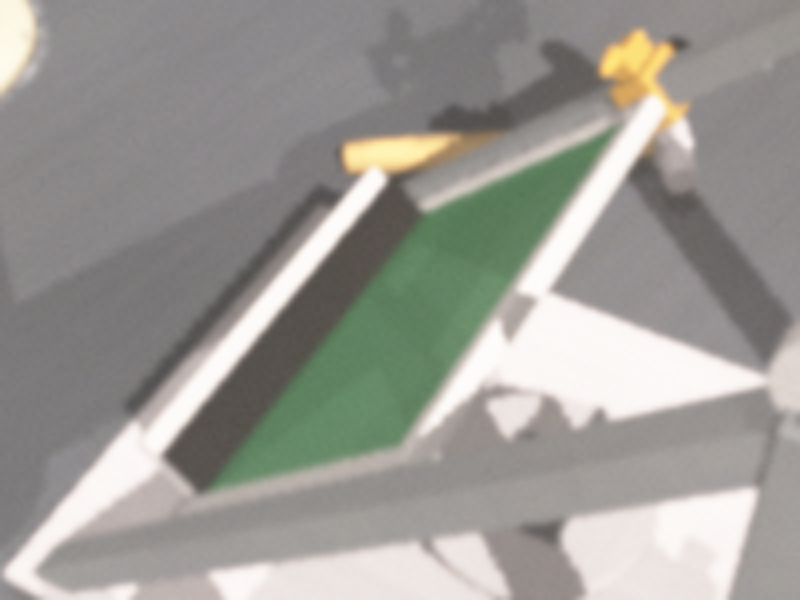

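View pics/top1.png

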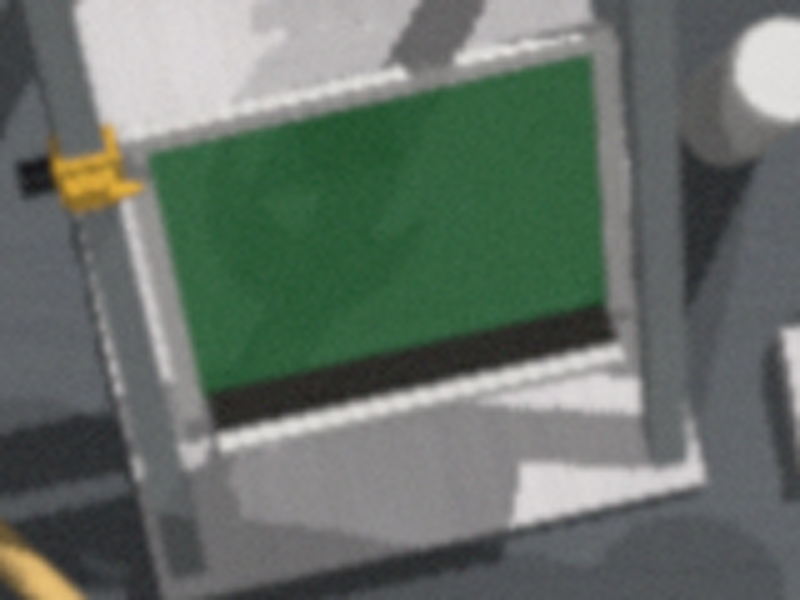

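```bash
cat > h.py <<'E'
import numpy as np, cv2
from scipy.spatial.transform import Rotation as R
from rig import eyes, sense
def proj(P,n):
    c=eyes.calibration(n); T=np.linalg.inv(c["cam_to_world"])
    P=np.atleast_2d(P)@T[:3,:3].T+T[:3,3]
    K=np.array([[c["fx"],0,c["cx"]],[0,c["fy"],c["cy"]],[0,0,1]])
    return cv2.projectPoints(P,np.zeros(3),np.zeros(3),K,c["dist"])[0][:,0]
def axes(yaw):  # columns: u (upslope), n (out of front), y left
    a=np.sqrt(.5); c,s=np.cos(yaw),np.sin(yaw)
    return np.array([[a*c,-a*c,-s],[a*s,-a*s,c],[a,a,0]])
E
cat > fit.py <<'E'
from h import *
from scipy.optimize import least_squares as ls
loc=np.array([[15,45,120],[15,45,-120],[0,45,120],[0,45,-120],[15,0,120],[15,0,-120]],float)
sc=np.array([[388,183],[165,455],[370,170],[143,443],[424,212],[203,492]])/4+[140,120]
tp=np.array([[215,430],[618,343],[218,450],[622,357],[208,392],[605,305]])/5+[220,125]
r=lambda p:np.concatenate([proj(p[:3]+loc@axes(p[3]).T,"scene")-sc,proj(p[:3]+loc@axes(p[3]).T,"top")-tp])
f=ls(lambda p:r(p).ravel(),[550,50,80,.2],x_scale=[10,10,10,.1]); p=f.x
print("lip origin at glass/underside",p, np.sqrt(f.cost*2/24)); print(r(p).round(1).tolist())
A=axes(p[3])
print("lip_mid",p[:3]+A@[0,25,0],"lip_end",p[:3]+A@[4.5,30,120])
tip=np.array([143,187])/5+[220,125]
g=ls(lambda q:proj(p[:3]+A@[q[0],30,q[1]],"top")[0]-tip,[100,128]); print("tip u,y",g.x,"pred scene crop",(proj(p[:3]+A@[g.x[0],30,g.x[1]],"scene")[0]-[140,120])*4)
for n,o,k in (("scene",[140,120],4),("top",[220,125],5)):
    print(n,"panel corners",((proj(p[:3]+np.array([[0,0,135],[0,0,-135],[207,0,135],[207,0,-135.]])@A.T,n)-o)*k).round().tolist())
# base plate front corners in top at z=10
bl=np.array([[165,598],[705,485]])/5+[220,125]
B=[ls(lambda q:proj([q[0],q[1],10],"top")[0]-b,[450,50]).x for b in bl]; print("base",B,np.linalg.norm(B[0]-B[1]),np.arctan2(-(B[0]-B[1])[0],(B[0]-B[1])[1]))
E
python3 fit.py
```

```text
lip origin at glass/underside [ 5.51490429e+02 -5.68901211e+01  8.64863072e+01  2.12819534e-01] 1.8327278277745744
[[-1.4, -4.0], [-3.8, -2.4], [-0.3, 1.0], [-1.5, 1.6], [1.1, 2.1], [1.4, 3.1], [-0.7, 0.8], [-0.4, -0.4], [-0.4, 0.5], [-1.0, 0.6], [-1.6, -1.8], [-2.2, -2.5]]
lip_mid [534.2115808  -60.62393936 104.16397672] lip_end [508.52000472  56.59409645 110.88149114]
tip u,y [187.3506339  126.59285112] pred scene crop [595.2746197   85.99134828]
scene panel corners [[425.0, 212.0], [178.0, 528.0], [661.0, 108.0], [414.0, 480.0]]
top panel corners [[179.0, 407.0], [620.0, 306.0], [114.0, 129.0], [603.0, 18.0]]
base [array([406.61921025,  86.87850196]), array([ 472.79081833, -253.88987093])] 347.1336423845002 0.19179660306525423
```

```bash
sed -i 's/\[15,45,120\],\[15,45,-120\]/[9,45,120],[9,45,-120]/' fit.py; python3 fit.py
```

```text
lip origin at glass/underside [ 5.52860659e+02 -5.65795846e+01  8.79082187e+01  2.12549347e-01] 1.9701854756292296
[[-2.3, -3.6], [-4.7, -2.1], [0.1, 0.7], [-1.1, 1.5], [1.5, 1.9], [1.8, 3.0], [-0.4, 1.8], [-0.3, 0.6], [-0.6, -0.0], [-1.0, 0.1], [-1.8, -2.3], [-2.2, -3.0]]
lip_mid [535.58080227 -60.30873422 105.58588827] lip_end [509.92089794  56.91623885 112.30340269]
tip u,y [185.31853549 126.60843732] pred scene crop [595.27636226  86.01432734]
scene panel corners [[427.0, 211.0], [180.0, 528.0], [663.0, 107.0], [417.0, 479.0]]
top panel corners [[179.0, 405.0], [619.0, 303.0], [113.0, 126.0], [603.0, 15.0]]
base [array([406.61921025,  86.87850196]), array([ 472.79081833, -253.88987093])] 347.1336423845002 0.19179660306525423
```

```bash
python3 - <<'E'
s=open('fit.py').read()
s=s.replace('r=lambda p:','''def L(p): return np.array([[15,p[4],p[6]],[15,p[4],-p[6]],[0,45,120],[0,45,-120],[15,p[5],p[6]],[15,p[5],-p[6]]])
r=lambda p:''').replace('loc@axes','L(p)@axes').replace('.2],x_scale=[10,10,10,.1]','.2,40,2,118],x_scale=[10,10,10,.1,5,5,5]')
open('fit.py','w').write(s)
E
python3 fit.py
```

```text
lip origin at glass/underside [ 5.51740004e+02 -5.73278659e+01  8.74130613e+01  2.11506892e-01
  3.74237668e+01  7.46737136e+00  1.18557855e+02] 1.0193128646553669
[[0.3, -1.5], [-1.1, -0.5], [-0.3, 0.8], [-1.7, 1.5], [-1.1, 0.1], [-0.8, 0.1], [-0.5, -1.2], [-1.4, -2.0], [-0.3, 0.3], [-0.8, 0.5], [-0.6, -0.4], [-1.7, -0.9]]
lip_mid [534.4562696  -61.03900002 105.09073083] lip_end [508.918581    56.21265865 111.80824525]
tip u,y [186.79031254 127.21825973] pred scene crop [595.21294706  85.1781364 ]
scene panel corners [[425.0, 212.0], [178.0, 528.0], [661.0, 107.0], [413.0, 480.0]]
top panel corners [[180.0, 406.0], [621.0, 306.0], [115.0, 128.0], [604.0, 17.0]]
base [array([406.61921025,  86.87850196]), array([ 472.79081833, -253.88987093])] 347.1336423845002 0.19179660306525423
```

```bash
cat >> h.py <<'E'
P0=np.array([551.7,-57.3,87.4]); YAW=.205; A=axes(YAW)   # lip underside at glass, mid
def goal(u,n,y,tilt,flip=1):
    "TCP pose in lip coords; tool z=-n tilted toward +u by tilt (deg); tool x=-u for flip=1"
    t=np.radians(tilt); z=-A[:,1]*np.cos(t)+A[:,0]*np.sin(t); yv=flip*A[:,2]
    return P0+A@[u,n,y], R.from_matrix(np.c_[np.cross(yv,z),yv,z])
def cur():
    s=sense(); w=s["ee_rot"]; return np.array(s["eef_pos"]),R.from_quat([*w[1:],w[0]])
def lipc(p): return A.T@(p-P0)
def plan(pt,Rt,N,start=None):
    p,r=start or cur(); rv=(r.inv()*Rt).as_rotvec()/N; d=(pt-p)/N
    rows=[]
    for i in range(N):
        rows.append([*np.round(r.inv().apply(d)/1000,3),*np.round(rv,3)]); r=r*R.from_rotvec(rv)
    for x in rows: print([float(v) for v in x])
E
python3 - <<'E'
from h import *
print(eyes.calibration("wrist"))
for f in (1,-1):
    pt,Rt=goal(-40,110,0,10,f); print(pt,Rt.as_matrix().round(2)); plan(pt,Rt,20)
E
```

```text
{'fx': 264.37368623069506, 'fy': 264.37368623069506, 'cx': 257.6069707702083, 'cy': 191.0515009345409, 'dist': array([0.00172362, 0.        , 0.        , 0.        , 0.        ]), 'mount': array([[-4.27185016e-04, -9.55242596e-01, -2.95823260e-01,
         7.49193379e+01],
       [ 9.99999120e-01, -7.79678228e-04,  1.07360460e-03,
         1.13599876e+00],
       [-1.25619980e-03, -2.95822541e-01,  9.55242088e-01,
        -1.60609394e+02],
       [ 0.00000000e+00,  0.00000000e+00,  0.00000000e+00,
         1.00000000e+00]])}
[447.8549008  -78.89155788 136.89747468] [[-0.56 -0.2   0.8 ]
 [-0.12  0.98  0.17]
 [-0.82 -0.   -0.57]]
[-0.023, -0.024, 0.004, -0.012, -0.047, -0.022]
[-0.022, -0.024, 0.005, -0.012, -0.047, -0.022]
[-0.021, -0.025, 0.005, -0.012, -0.047, -0.022]
[-0.02, -0.025, 0.006, -0.012, -0.047, -0.022]
[-0.019, -0.026, 0.007, -0.012, -0.047, -0.022]
[-0.018, -0.026, 0.007, -0.012, -0.047, -0.022]
[-0.018, -0.027, 0.008, -0.012, -0.047, -0.022]
[-0.017, -0.027, 0.008, -0.012, -0.047, -0.022]
[-0.016, -0.028, 0.009, -0.012, -0.047, -0.022]
[-0.015, -0.028, 0.009, -0.012, -
[... 776 characters left out ...]
.011, -0.002, -0.062, 0.015, 0.12]
[-0.032, -0.007, -0.003, -0.062, 0.015, 0.12]
[-0.033, -0.003, -0.004, -0.062, 0.015, 0.12]
[-0.033, 0.001, -0.005, -0.062, 0.015, 0.12]
[-0.032, 0.006, -0.005, -0.062, 0.015, 0.12]
[-0.031, 0.01, -0.005, -0.062, 0.015, 0.12]
[-0.03, 0.014, -0.005, -0.062, 0.015, 0.12]
[-0.028, 0.017, -0.004, -0.062, 0.015, 0.12]
[-0.025, 0.021, -0.003, -0.062, 0.015, 0.12]
[-0.023, 0.024, -0.002, -0.062, 0.015, 0.12]
[-0.02, 0.027, -0.001, -0.062, 0.015, 0.12]
[-0.016, 0.029, 0.0, -0.062, 0.015, 0.12]
[-0.013, 0.03, 0.002, -0.062, 0.015, 0.12]
[-0.009, 0.032, 0.004, -0.062, 0.015, 0.12]
[-0.005, 0.032, 0.006, -0.062, 0.015, 0.12]
[-0.002, 0.032, 0.007, -0.062, 0.015, 0.12]
```

```bash
python3 -m jog '[[-0.023,-0.024,-0.006,-0.062,0.015,0.12,0.04],[-0.025,-0.021,-0.008,-0.062,0.015,0.12,0.02],[-0.028,-0.018,-0.010,-0.062,0.015,0.12,0],[-0.030,-0.015,-0.006,-0.062,0.015,0.12,0],[-0.031,-0.011,-0.002,-0.062,0.015,0.12,0]]' 20; python3 -m jog '[[-0.032,-0.007,-0.003,-0.062,0.015,0.12,0],[-0.033,-0.003,-0.004,-0.062,0.015,0.12,0],[-0.033,0.001,-0.005,-0.062,0.015,0.12,0],[-0.032,0.006,-0.005,-0.062,0.015,0.12,0],[-0.031,0.010,-0.005,-0.062,0.015,0.12,0]]'
python3 - <<'E'
from h import *
print(sense()["joints"]); plan(*goal(-40,110,0,10,-1),10)
E
```

```text
time_s: 0.7
eef_pos: [220.5, 354.6, 229.1]
ee_rot: [-0.015, 0.424, 0.892, 0.158]
force: [0.5, -0.8, -0.3]
grip_width: 0.145
grip_force: 0.0
time_s: 1.2
eef_pos: [295.4, 208.9, 209.9]
ee_rot: [-0.028, 0.658, 0.692, 0.294]
force: [0.9, -0.0, 0.5]
grip_width: 0.0
grip_force: 0.0
[-0.15135974 -0.41866206  2.32188959  0.62027762  1.01055047 -0.478919  ]
[-0.031, 0.013, -0.001, -0.062, 0.016, 0.119]
[-0.029, 0.016, -0.001, -0.062, 0.016, 0.119]
[-0.027, 0.02, -0.0, -0.062, 0.016, 0.119]
[-0.024, 0.023, 0.001, -0.062, 0.016, 0.119]
[-0.022, 0.025, 0.002, -0.062, 0.016, 0.119]
[-0.018, 0.028, 0.003, -0.062, 0.016, 0.119]
[-0.015, 0.029, 0.004, -0.062, 0.016, 0.119]
[-0.012, 0.031, 0.006, -0.062, 0.016, 0.119]
[-0.008, 0.031, 0.008, -0.062, 0.016, 0.119]
[-0.004, 0.032, 0.01, -0.062, 0.016, 0.119]
```

```bash
python3 -m jog '[[-0.031,0.013,-0.001,-0.062,0.016,0.119,0],[-0.029,0.016,-0.001,-0.062,0.016,0.119,0],[-0.027,0.020,0,-0.062,0.016,0.119,0],[-0.024,0.023,0.001,-0.062,0.016,0.119,0],[-0.022,0.025,0.002,-0.062,0.016,0.119,0]]'
python3 - <<'E'
from h import *
print(sense()["joints"]); plan(*goal(-40,110,0,10,-1),6)
E
```

```text
time_s: 1.7
eef_pos: [373.7, 65.3, 172.4]
ee_rot: [-0.039, 0.816, 0.415, 0.4]
force: [1.9, 0.1, 0.2]
grip_width: -0.002
grip_force: 0.0
[-0.80053798 -0.29388177  2.48851905  1.00080666  1.02904541 -0.75487753]
[-0.015, 0.023, 0.002, -0.051, 0.013, 0.099]
[-0.013, 0.024, 0.003, -0.051, 0.013, 0.099]
[-0.011, 0.025, 0.004, -0.051, 0.013, 0.099]
[-0.008, 0.026, 0.005, -0.051, 0.013, 0.099]
[-0.006, 0.026, 0.007, -0.051, 0.013, 0.099]
[-0.003, 0.026, 0.008, -0.051, 0.013, 0.099]
```

```bash
python3 -m jog '[[-0.015,0.023,0.002,-0.051,0.013,0.099,0],[-0.013,0.024,0.003,-0.051,0.013,0.099,0],[-0.011,0.025,0.004,-0.051,0.013,0.099,0],[-0.008,0.026,0.005,-0.051,0.013,0.099,0],[-0.006,0.026,0.007,-0.051,0.013,0.099,0]]'
python3 - <<'E'
from h import *
print(sense()["joints"]); plan(*goal(-40,110,0,10,-1),4)
E
```

```text
time_s: 2.2
eef_pos: [435.5, -53.9, 143.3]
ee_rot: [-0.047, 0.878, 0.148, 0.453]
force: [0.2, -0.5, 1.3]
grip_width: -0.0
grip_force: 0.0
[-0.95771432  0.01134185  2.46412057  1.3803439   0.89049862 -0.78946084]
[-0.001, 0.007, 0.002, -0.013, 0.003, 0.025]
[-0.001, 0.007, 0.002, -0.013, 0.003, 0.025]
[-0.001, 0.007, 0.002, -0.013, 0.003, 0.025]
[-0.0, 0.007, 0.002, -0.013, 0.003, 0.025]
```

```bash
python3 -m jog '[[-0.001,0.007,0.002,-0.013,0.003,0.025,0],[0,0,0,0,0,0,0],[0,0,0,0,0,0,0]]'
python3 - <<'E'
from h import *
print(sense()["joints"]); plan(*goal(-40,110,0,10,-1),1)
p,r=cur(); print(lipc(p))
cv2.imwrite("pics/w1.png",cv2.resize(eyes.capture("wrist")[...,::-1],(800,600),interpolation=cv2.INTER_CUBIC))
E
```

```text
time_s: 2.5
eef_pos: [438.1, -58.0, 142.2]
ee_rot: [-0.047, 0.879, 0.138, 0.454]
force: [-0.3, -0.1, -0.6]
grip_width: 0.001
grip_force: 0.0
[-0.95778188  0.02314935  2.46025994  1.39696623  0.88505539 -0.78780189]
[-0.003, 0.023, 0.006, -0.045, 0.01, 0.084]
[-39.98741048 117.54067538  22.44209578]
```

View pics/w1.png

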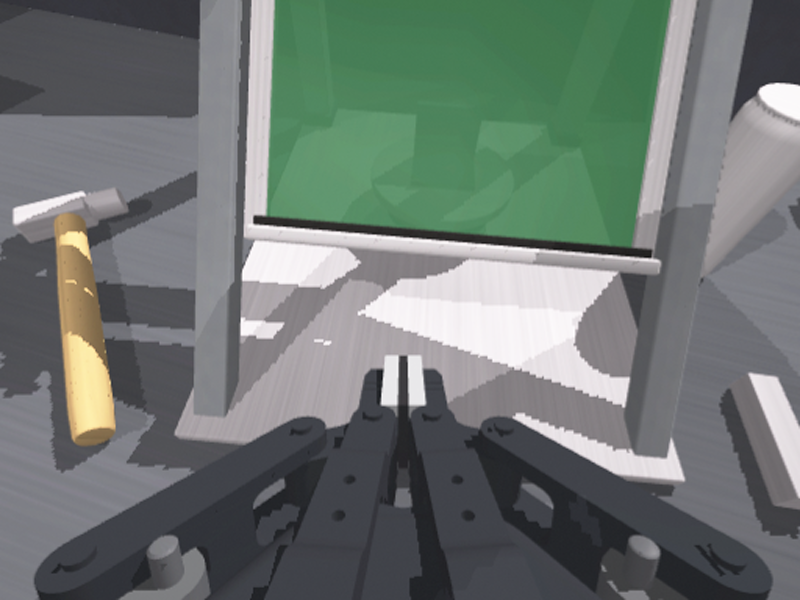

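The wrist view shows the lip's white front face with its lower corners at about (247,238) on the left and (660,271) on the right. The shut fingers are below it. I'll check this against the fit.

```bash
cat >> h.py <<'E'
def wproj(P,pose=None):
    c=eyes.calibration("wrist"); p,r=pose or cur(); M=c["mount"]
    T=np.eye(4); T[:3,:3]=r.as_matrix(); T[:3,3]=p; T=np.linalg.inv(T@M)
    Q=np.atleast_2d(P)@T[:3,:3].T+T[:3,3]
    K=np.array([[c["fx"],0,c["cx"]],[0,c["fy"],c["cy"]],[0,0,1]])
    return cv2.projectPoints(Q,np.zeros(3),np.zeros(3),K,c["dist"])[0][:,0]
E
python3 - <<'E'
from h import *
from scipy.optimize import least_squares as ls
loc=np.array([[0,45,120],[0,45,-120],[9,45,120],[9,45,-120.]])
print((wproj(P0+loc@A.T)*1.5625).round())
pose=cur(); ob=np.array([[247,238],[660,271],[247,226],[660,260]])/1.5625
sc=np.array([[370,170],[143,443]])/4+[140,120]; tp=np.array([[218,450],[622,357]])/5+[220,125]
def r(q):
    X=q[:3]+loc@axes(q[3]).T
    return np.r_[(wproj(X,pose)-ob).ravel(),(proj(X[:2],"scene")-sc).ravel(),(proj(X[:2],"top")-tp).ravel()]
f=ls(r,[*P0,YAW],x_scale=[10,10,10,.1]); print(f.x,r(f.x).round(1))
E
```

```text
[[248. 243.]
 [659. 280.]
 [249. 228.]
 [661. 265.]]
[ 5.53064393e+02 -5.62004138e+01  8.99071469e+01  2.17296434e-01] [-0.2  1.1 -0.8  1.4  0.1 -1.2  0.9 -1.5  0.   0.1 -0.9  1.  -0.6  0.1
 -1.  -0.2]
```

```bash
sed -i 's/^P0=.*/P0=np.array([553,-56.2,89.9]); YAW=.215; A=axes(YAW)/' h.py
python3 - <<'E'
from h import *
plan(*goal(-30,22,0,10,-1),5)
E
```

```text
[-0.001, 0.005, 0.019, -0.007, 0.002, 0.016]
[-0.001, 0.005, 0.019, -0.007, 0.002, 0.016]
[-0.001, 0.005, 0.019, -0.007, 0.002, 0.016]
[-0.001, 0.005, 0.019, -0.007, 0.002, 0.016]
[-0.001, 0.005, 0.019, -0.007, 0.002, 0.016]
```

```bash
python3 -m jog '[[-0.001,0.005,0.019,-0.007,0.002,0.016,0],[-0.001,0.005,0.019,-0.007,0.002,0.016,0],[-0.001,0.005,0.019,-0.007,0.002,0.016,0],[-0.001,0.005,0.019,-0.007,0.002,0.016,0],[-0.001,0.005,0.019,-0.007,0.002,0.016,0]]'; python3 -m jog '[[0,0,0,0,0,0,0],[0,0,0,0,0,0,0]]';python3 - <<'E'
from h import *
print(sense()["joints"]); plan(*goal(-30,22,0,10,-1),1)
p,r=cur(); print(lipc(p))
plan(*goal(-10,22,0,10,-1),5)
cv2.imwrite("pics/w2.png",cv2.resize(eyes.capture("wrist")[...,::-1],(800,600),interpolation=cv2.INTER_CUBIC))
E
```

```text
time_s: 3.05
eef_pos: [517.8, -64.7, 83.6]
ee_rot: [-0.05, 0.882, 0.094, 0.459]
force: [0.2, -0.4, 0.4]
grip_width: 0.0
grip_force: 0.0
time_s: 3.25
eef_pos: [516.7, -64.6, 83.9]
ee_rot: [-0.051, 0.882, 0.094, 0.459]
force: [0.4, 0.3, -0.1]
grip_width: 0.004
grip_force: 0.0
[-0.73601921  0.35259952  2.31989801  1.81144545  0.75773262 -1.00090703]
[0.001, -0.001, 0.0, -0.001, 0.0, -0.003]
[-30.55842725  22.12310369  -0.49975245]
[0.004, -0.0, 0.001, -0.0, 0.0, -0.001]
[0.004, -0.0, 0.001, -0.0, 0.0, -0.001]
[0.004, -0.0, 0.001, -0.0, 0.0, -0.001]
[0.004, -0.0, 0.001, -0.0, 0.0, -0.001]
[0.004, -0.0, 0.001, -0.0, 0.0, -0.001]
```

View pics/w2.png

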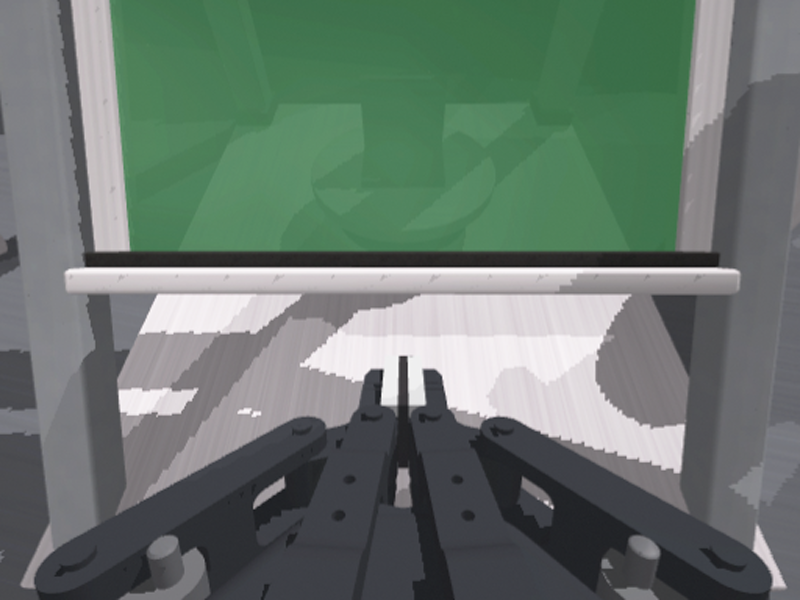

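The hand is square to the lip and below it, with the lip ends at x≈67 and x≈740 and the fingers at x≈403. Next I ease up into contact.

```bash
python3 -m jog '[[0.004,0,0.001,0,0,0,0],[0.004,0,0.001,0,0,0,0],[0.004,0,0.0005,0,0,0,0],[0.003,0,0.0005,0,0,0,0],[0.002,0,0.0005,0,0,0,0]]'; python3 -m jog '[[0.002,0,0.0004,0,0,0,0],[0.002,0,0.0004,0,0,0,0],[0.002,0,0.0003,0,0,0,0],[0.002,0,0.0003,0,0,0,0]]'; python3 -c "
from h import *
s=sense();print(lipc(cur()[0]),A.T@s['force'])"
```

```text
time_s: 3.8
eef_pos: [529.7, -62.8, 95.9]
ee_rot: [-0.05, 0.882, 0.093, 0.459]
force: [-0.0, 0.8, -0.2]
grip_width: 0.002
grip_force: 0.0
time_s: 4.2
eef_pos: [534.6, -61.6, 100.5]
ee_rot: [-0.05, 0.883, 0.093, 0.458]
force: [-3.8, -2.1, -2.8]
grip_width: -0.0
grip_force: 2.4
[-5.97363674 21.02553912 -1.37624031] [-4.89824099  0.95754744 -1.22493312]
```

```bash
python3 -m jog '[[0.003,0,0.0006,0,0,0,0],[0.004,0,0.0007,0,0,0,0],[0.005,0,0.0009,0,0,0,0],[0.005,0,0.0009,0,0,0,0],[0.005,0,0.0009,0,0,0,0]]'; python3 -m jog '[[0.005,0,0.0009,0,0,0,0],[0.005,0,0.0009,0,0,0,0],[0.005,0,0.0009,0,0,0,0],[0.005,0,0.0009,0,0,0,0],[0.005,0,0.0009,0,0,0,0]]';  python3 -c "
from h import *
s=sense();print(s['joints'],lipc(cur()[0]),A.T@s['force']);plan(*goal(lipc(cur()[0])[0]+50,21,0,10,-1),10)
g=np.array([143,187])/5+[220,125]
from scipy.optimize import least_squares as ls
print(ls(lambda q:proj(P0+A@[q[0],30,q[1]],'top')[0]-g,[100,128]).x)"
```

```text
time_s: 4.7
eef_pos: [550.8, -58.2, 117.0]
ee_rot: [-0.051, 0.882, 0.093, 0.459]
force: [-4.4, -1.3, -2.6]
grip_width: -0.001
grip_force: 2.6
time_s: 5.2
eef_pos: [568.5, -54.4, 135.1]
ee_rot: [-0.051, 0.882, 0.093, 0.459]
force: [-5.9, -1.3, -1.5]
grip_width: -0.001
grip_force: 2.6
[-0.60959928  0.28038089  2.16895476  1.67282688  0.64923029 -0.67894028] [42.9643273  20.95422649 -1.55206098] [-5.35358175  3.24177073  0.01454942]
[0.005, -0.0, 0.001, -0.0, 0.0, -0.0]
[0.005, -0.0, 0.001, -0.0, 0.0, -0.0]
[0.005, -0.0, 0.001, -0.0, 0.0, -0.0]
[0.005, -0.0, 0.001, -0.0, 0.0, -0.0]
[0.005, -0.0, 0.001, -0.0, 0.0, -0.0]
[0.005, -0.0, 0.001, -0.0, 0.0, -0.0]
[0.005, -0.0, 0.001, -0.0, 0.0, -0.0]
[0.005, -0.0, 0.001, -0.0, 0.0, -0.0]
[0.005, -0.0, 0.001, -0.0, 0.0, -0.0]
[0.005, -0.0, 0.001, -0.0, 0.0, -0.0]
[185.07267734 125.99558611]
```

```bash
for i in 1 2 3; do :; done; python3 -m jog '[[0.005,0,0.0009,0,0,0,0],[0.005,0,0.0009,0,0,0,0],[0.005,0,0.0009,0,0,0,0],[0.005,0,0.0009,0,0,0,0],[0.005,0,0.0009,0,0,0,0]]'; python3 -m jog '[[0.005,0,0.0009,0,0,0,0],[0.005,0,0.0009,0,0,0,0],[0.005,0,0.0009,0,0,0,0],[0.005,0,0.0009,0,0,0,0],[0.005,0,0.0009,0,0,0,0]]'; python3 -m jog '[[0.005,0,0.0009,0,0,0,0],[0.005,0,0.0009,0,0,0,0],[0.005,0,0.0009,0,0,0,0],[0.005,0,0.0009,0,0,0,0],[0.005,0,0.0009,0,0,0,0]]';  python3 -m jog '[[0.005,0,0.0009,0,0,0,0],[0.005,0,0.0009,0,0,0,0],[0.005,0,0.0009,0,0,0,0],[0.004,0,0.0007,0,0,0,0],[0.002,0,0.0004,0,0,0,0]]'; python3 -m jog '[[0,0,0,0,0,0,0],[0,0,0,0,0,0,0]]'
python3 - <<'E'
from h import *
s=sense();print(s['joints'],lipc(cur()[0]),A.T@s['force']);p,r=cur();print(repr(p),repr(r.as_quat()))
im=eyes.capture("wrist")[...,::-1]; cv2.imwrite("pics/w3raw.png",im)
cv2.imwrite("pics/w3.png",cv2.resize(im,(800,600),interpolation=cv2.INTER_CUBIC))
E
```

```text
time_s: 5.7
eef_pos: [586.2, -50.6, 153.1]
ee_rot: [-0.051, 0.882, 0.093, 0.459]
force: [-5.5, -1.0, -0.8]
grip_width: 0.0
grip_force: 2.6
time_s: 6.2
eef_pos: [603.8, -46.8, 171.0]
ee_rot: [-0.051, 0.882, 0.093, 0.459]
force: [-6.8, -1.6, -0.3]
grip_width: -0.0
grip_force: 2.7
time_s: 6.7
eef_pos: [621.4, -43.1, 188.9]
ee_rot: [-0.051, 0.882, 0.093, 0.459]
force: [-7.0, -2.4, -0.0]
grip_width: 0.004
grip_force: 2.7
time_s: 7.2
eef_pos: [636.3, -39.8, 204.1]
ee_rot: [-0.051, 0.882, 0.094, 0.459]
force: [-7.8, -1.7, -0.5]
grip_width: -0.002
grip_force: 2.5
time_s: 7.4
eef_pos: [636.4, -39.9, 204.1]
ee_rot: [-0.051, 0.882, 0.093, 0.459]
force: [-1.0, -0.5, -0.2]
grip_width: -0.003
grip_force: 0.3
[-0.48387267  0.25648967  1.94158003  1.39117164  0.56623106 -0.23271309] [140.86525621  20.70345595  -1.84432955] [-0.90336017  0.64246448 -0.26762754]
array([636.40445491, -39.87432775, 204.14633199]) array([ 0.88189383,  0.09343246,  0.45928934, -0.05086204])
```

View pics/w3.png

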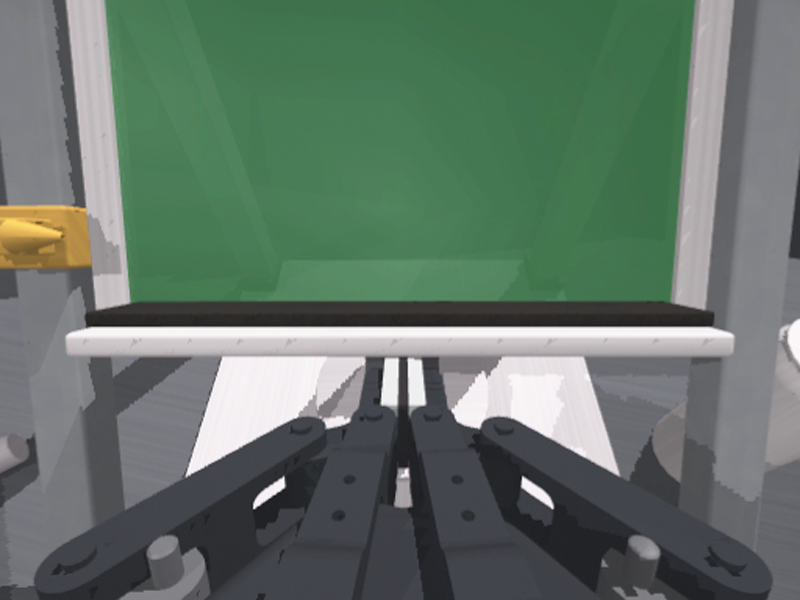

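Pointer tip is at (63,237); the lip's front face at its left end spans rows 332 to 356 at x≈67.

```bash
cat > gap.py <<'E'
import sys
from h import *
from scipy.optimize import least_squares as ls
def gap(pose,L,Rr,tip):
    "L,Rr: lower front corners of lip; tip: px (800 wide)"
    L,Rr,tip=[np.array(v)/1.5625 for v in (L,Rr,tip)]
    # lip: fit u,y offset,n offset
    f=ls(lambda q:(wproj(P0+np.array([[q[0],45+q[2],120+q[1]],[q[0],45+q[2],-120+q[1]]])@A.T,pose)-[L,Rr]).ravel(),[150,0,0])
    u,dy,dn=f.x
    g=ls(lambda q:(wproj(P0+A@[q[0],30+dn,q[1]],pose)[0]-tip),[180,128])
    print("lip",f.x,f.cost,"tip",g.x,"remaining",g.x[0]-u-4.5)
E
python3 - <<'E'
from gap import *
pose=(np.array([636.40445491,-39.87432775,204.14633199]),R.from_quat([0.88189383,0.09343246,0.45928934,-0.05086204]))
gap(pose,(66,356),(734,356),(63,237))
E
```

```text
lip [1.48790290e+02 4.11241042e-02 1.47986079e+00] 0.9830725118370828 tip [192.11672267 128.71486136] remaining 38.82643226966195
```

```bash
python3 -m jog '[[0.003,0,0.0005,0,0,0,0],[0.004,0,0.0007,0,0,0,0],[0.004,0,0.0007,0,0,0,0],[0.004,0,0.0007,0,0,0,0],[0.003,0,0.0005,0,0,0,0]]'; python3 -m jog '[[0.003,0,0.0005,0,0,0,0],[0.003,0,0.0005,0,0,0,0],[0.002,0,0.0004,0,0,0,0],[0.002,0,0.0004,0,0,0,0],[0,0,0,0,0,0,0]]'; python3 -m jog '[[0,0,0,0,0,0,0],[0,0,0,0,0,0,0]]'
python3 - <<'E'
from h import *
s=sense();print(s['joints'],lipc(cur()[0]),A.T@s['force']);p,r=cur();print(repr(p),repr(r.as_quat()))
im=eyes.capture("wrist")[...,::-1]; cv2.imwrite("pics/w4raw.png",im)
a=cv2.resize(im[170:245,0:100],(800,600),interpolation=cv2.INTER_CUBIC); cv2.imwrite("pics/w4.png",a)
t=eyes.capture("top")[...,::-1];cv2.imwrite("pics/t4raw.png",t)
E
```

```text
time_s: 7.95
eef_pos: [648.5, -37.4, 216.2]
ee_rot: [-0.051, 0.882, 0.093, 0.458]
force: [-6.9, -0.9, -1.0]
grip_width: -0.001
grip_force: 2.6
time_s: 8.45
eef_pos: [655.7, -35.8, 223.5]
ee_rot: [-0.051, 0.882, 0.093, 0.459]
force: [-2.9, -0.2, -0.8]
grip_width: -0.001
grip_force: 1.4
time_s: 8.65
eef_pos: [655.7, -35.9, 223.6]
ee_rot: [-0.051, 0.882, 0.093, 0.459]
force: [-3.1, 0.6, -0.3]
grip_width: -0.003
grip_force: 1.4
[-0.45412323  0.26156492  1.87054156  1.29445057  0.55664685 -0.09932627] [168.53584897  20.50543115  -2.02855122] [-2.30038515  1.85865165  1.2854612 ]
array([655.69614137, -35.85006467, 223.5723711 ]) array([ 0.88220242,  0.09329621,  0.45873651, -0.05074962])
```

View pics/w4.png

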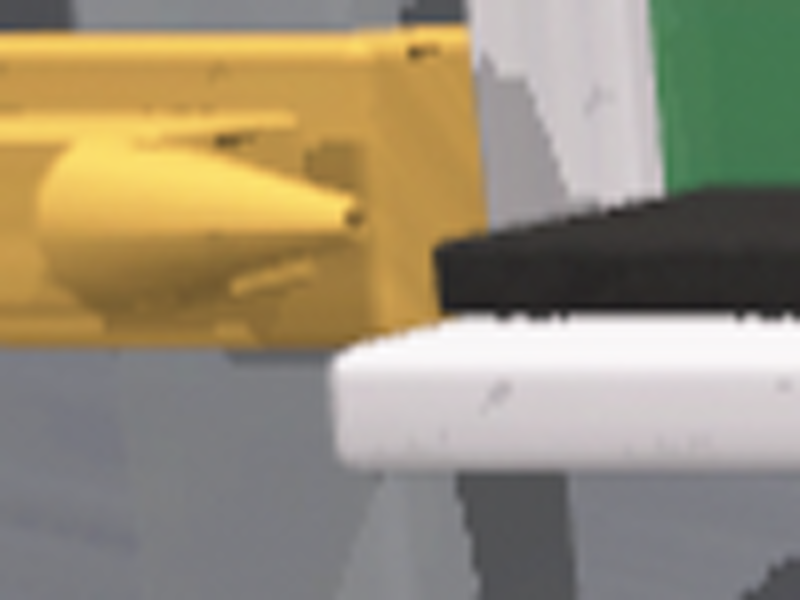

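Crop, ×8: tip at (358,213), lip's lower left front corner at (335,468), face top edge at row 365. In raw pixels the tip is (44.8,196.6) and the corner (41.9,228.5).

Run:
```python
from h import *
from scipy.optimize import least_squares as ls
pose=(np.array([655.69614137,-35.85006467,223.5723711]),R.from_quat([0.88220242,0.09329621,0.45873651,-0.05074962]))
for dn in (-2,0,1.5,3):
    ub=[ls(lambda q:wproj(P0+A@[q[0]+h,45+dn,120+q[1]],pose)[0]-np.array([335/8,170+r/8]),[170,0]).x for h,r in((0,468),(9,365))]
    t=ls(lambda q:wproj(P0+A@[q[0],30+dn,q[1]],pose)[0]-np.array([358/8,170+213/8]),[180,128]).x
    print(dn,ub,t,"remaining",t[0]-4.5-ub[0][0],t[0]-4.5-ub[1][0])
print(lipc(pose[0])[0]+7.9)
im=cv2.imread("pics/w4raw.png"); g=im[215:240,120].astype(int).sum(1); print(g)
# vertical scan of the lip left/right to check roll
for x in (60,150,360,450): print(x,im[210:235,x].mean(1).astype(int))
```

```text
-2 [array([175.84852322,   2.78052389]), array([174.39758616,   1.96248399])] [192.19335593 131.39720597] remaining 11.844832711584559 13.295769768777035
0 [array([176.38722442,   1.09780601]), array([174.83431331,   0.29081635])] [192.48202305 129.76359565] remaining 11.594798628810793 13.14770974004719
1.5 [array([ 1.76791250e+02, -1.64232389e-01]), array([175.16185867,  -0.96293439])] [192.69852339 128.53838791] remaining 11.407273066730767 13.036664718501754
3 [array([177.19527623,  -1.42627079]), array([175.48940404,  -2.21668512])] [192.91502373 127.31318017] remaining 11.219747504649746 12.925619696954783
176.435848972776
[733 688 649 633 628 623 622 618 605 591 581 548 502 410 255 244 248 242
 246 249 251 245 243 241 242]
60 [232 247 247 247 248 242 228 216 207 206 197 193 201 198 196 193 185 171
 138  87  84  82  83  84  83]
150 [246 247 247 248 248 243 228 216 212 210 210 208 206 202 193 185 178 166
 192 233 243 242 241 242 243]
360 [246 246 247 249 249 240 217 184 184 183 188 196 192 189 185 180 172 160
 204 238 238 237 236 235 235]
450 [246 245 247 249 249 239 221 207 203 200 196 191 188 184 180 177 169 158
 130  85  85  85  91 101 103]
```

```bash
python3 -m jog '[[0.002,0,0.0003,0,0,0,0],[0.003,0,0.0005,0,0,0,0],[0.003,0,0.0005,0,0,0,0],[0.0015,0,0.0003,0,0,0,0],[0.001,0,0.0002,0,0,0,0]]'; python3 -m jog '[[0,0,0,0,0,0,0],[0,0,0,0,0,0,0],[0,0,0,0,0,0,0]]'
python3 - <<'E'
from h import *
s=sense();print(lipc(cur()[0]),A.T@s['force']);p,r=cur();print(repr(p),repr(r.as_quat()))
im=eyes.capture("wrist")[...,::-1]; cv2.imwrite("pics/w5raw.png",im)
a=cv2.resize(im[180:255,0:100],(800,600),interpolation=cv2.INTER_CUBIC); cv2.imwrite("pics/w5.png",a)
E
```

```text
time_s: 9.25
eef_pos: [662.9, -34.3, 230.9]
ee_rot: [-0.051, 0.882, 0.093, 0.458]
force: [-6.1, 0.6, -1.1]
grip_width: 0.002
grip_force: 2.5
time_s: 9.55
eef_pos: [662.9, -34.3, 231.0]
ee_rot: [-0.051, 0.882, 0.093, 0.459]
force: [-4.3, 1.5, -0.9]
grip_width: 0.0
grip_force: 2.0
[179.03182312  20.52644627  -2.10325842] [-3.39551169  2.14568691  2.43827623]
array([662.94846064, -34.34280567, 231.00900553]) array([ 0.88226165,  0.09325395,  0.45863502, -0.0507149 ])
```

View pics/w5.png

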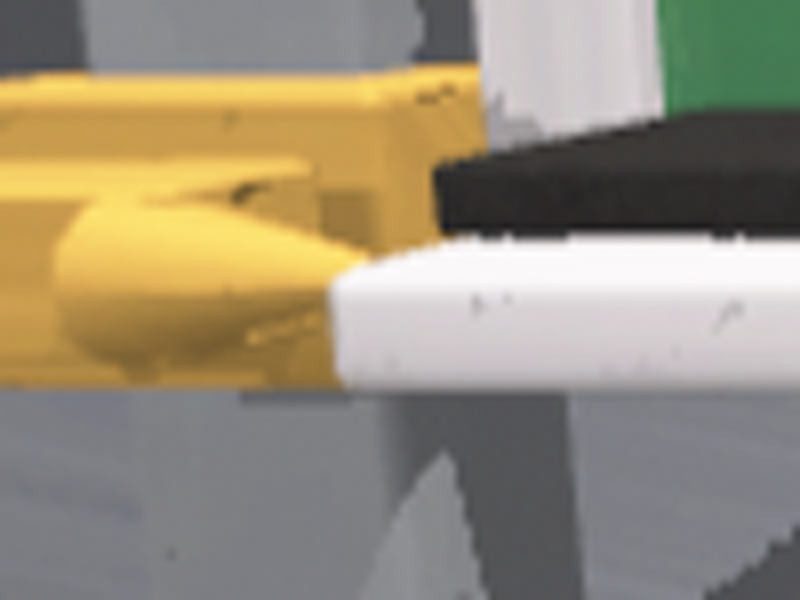

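Lip lower edge is still at row 388 (raw 228.5). The cone tip is just going behind the lip end at about (368,270).

Run:
```python
from h import *
from scipy.optimize import least_squares as ls
pose=(np.array([662.94846064,-34.34280567,231.00900553]),R.from_quat([0.88226165,0.09325395,0.45863502,-0.0507149]))
dn=1.5
ub=[ls(lambda q:wproj(P0+A@[q[0]+h,45+dn,120+q[1]],pose)[0]-np.array([335/8,180+r/8]),[180,0]).x for h,r in((0,388),(9,285))]
t=ls(lambda q:wproj(P0+A@[q[0],30+dn,q[1]],pose)[0]-np.array([368/8,180+270/8]),[190,128]).x
print(ub,t,t[0]-4.5-ub[0][0])
# where the tip should appear if at u=192.7,y=128.4 ; and its cone axis 25mm left
print((wproj(P0+np.array([[192.7,31.5,128.4],[192.7,31.5,152]])@A.T,pose)-[0,180])*8)
# window's aluminium ledge mid-plane along n at y=120: rear visible pts
print((wproj(P0+np.array([[ub[0][0]+9,n+dn,120] for n in(45,30,15)])@A.T,pose)-[0,180])*8)
print((wproj(P0+np.array([[ub[0][0]+4.5,n+dn,120] for n in(45,30,15)])@A.T,pose)-[0,180])*8)
```

```text
[array([187.3003373 ,  -0.22893124]), array([185.67177571,  -1.0296683 ])] [192.55614928 128.84260137] 0.7558119758450914
[[373.55584116 268.13381184]
 [ 66.58356308 269.80652689]]
[[317.67220055 262.16332606]
 [478.08847367 221.48110695]
 [611.49886486 187.64342074]]
[[324.73469382 325.33185202]
 [483.94665159 279.0111831 ]
 [616.44062002 240.45948243]]
```

About 0.8 mm remains, so one small nudge, then a straight retreat down-slope and out.

```bash
python3 -m jog '[[0.0005,0,0,0,0,0,0],[0.0005,0,0,0,0,0,0],[0,0,0,0,0,0,0],[0,0,0,0,0,0,0]]'; python3 -c "
from h import *
s=sense();print(lipc(cur()[0]),A.T@s['force'])"; python3 -m jog '[[-0.002,0,-0.0004,0,0,0,0],[-0.004,0,-0.0007,0,0,0,0],[-0.006,0,-0.001,0,0,0,0],[-0.008,0,-0.0014,0,0,0,0],[-0.010,0,-0.0018,0,0,0,0]]'; python3 -m jog '[[-0.005,0,-0.001,0,0,0,0],[0,0,0,0,0,0,0],[0,0,0,0,0,0,0]]'
python3 - <<'E'
from h import *
print(lipc(cur()[0]));p,r=cur();print(repr(p),repr(r.as_quat()))
im=eyes.capture("wrist")[...,::-1]; cv2.imwrite("pics/w6raw.png",im)
cv2.imwrite("pics/w6.png",cv2.resize(im[120:195,0:100],(800,600),interpolation=cv2.INTER_CUBIC))
E
```

```text
time_s: 10.0
eef_pos: [663.5, -34.2, 231.6]
ee_rot: [-0.051, 0.882, 0.093, 0.459]
force: [-4.6, 1.3, -3.1]
grip_width: 0.001
grip_force: 2.4
[179.87715653  20.58204361  -2.11024108] [-5.14945969  0.76287556  2.29472926]
time_s: 10.5
eef_pos: [642.4, -39.2, 210.5]
ee_rot: [-0.05, 0.882, 0.093, 0.459]
force: [-0.6, -0.7, 0.6]
grip_width: -0.002
grip_force: 0.0
time_s: 10.8
eef_pos: [639.2, -39.9, 207.3]
ee_rot: [-0.05, 0.882, 0.093, 0.459]
force: [0.1, -1.0, 0.8]
grip_width: -0.001
grip_force: 0.0
[145.01760114  21.04159469  -2.4498829 ]
array([639.16860338, -39.89053017, 207.32158345]) array([ 0.88209353,  0.09304191,  0.45904655, -0.05030382])
```

View pics/w6.png

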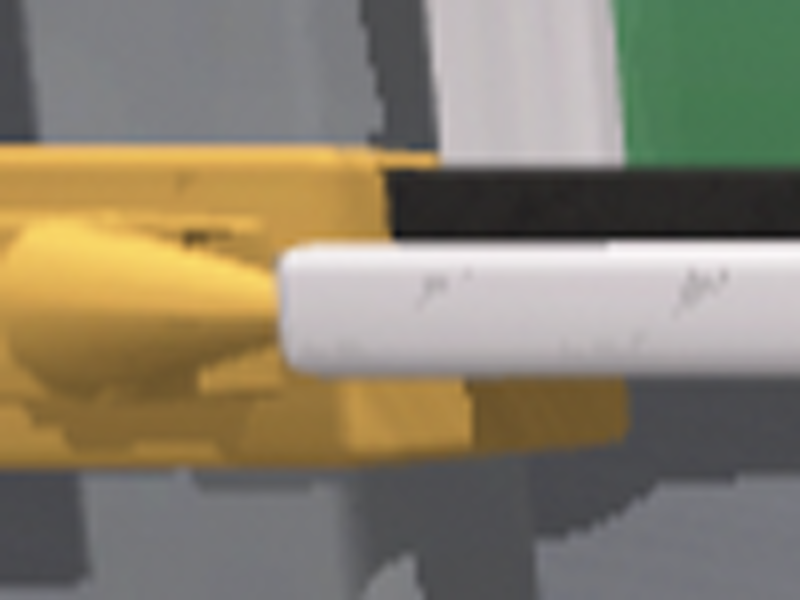

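Seen nearly edge-on, the lip face spans rows 243 to 375 (middle 309), and the cone's axis runs in at row ≈305. That is level to within about 0.5 mm, and the window held after release. Backing away.

```bash
python3 -m jog '[[0,0,-0.015,0,0,0,0],[0,0,-0.03,0,0,0,0],[0,0,-0.03,0,0,0,0],[0,0,-0.02,0,0,0,0],[0,0,-0.01,0,0,0,0]]'; python3 -m jog '[[0,0,0,0,0,0,0],[0,0,0,0,0,0,0],[0,0,0,0,0,0,0]]'; python3 -c "
from h import *
print(lipc(cur()[0]))
u=185.5+2
im=eyes.capture('wrist')[...,::-1]; cv2.imwrite('pics/w7.png',cv2.resize(im,(800,600)))"
```

```text
time_s: 11.35
eef_pos: [554.5, -58.4, 268.7]
ee_rot: [-0.05, 0.882, 0.093, 0.46]
force: [-1.2, -0.2, -0.2]
grip_width: -0.002
grip_force: 0.0
time_s: 11.65
eef_pos: [555.3, -57.8, 266.5]
ee_rot: [-0.051, 0.882, 0.093, 0.458]
force: [-0.3, -0.0, 0.8]
grip_width: 0.002
grip_force: 0.0
[126.22688212 123.58129968  -2.02245046]
```

View pics/w7.png

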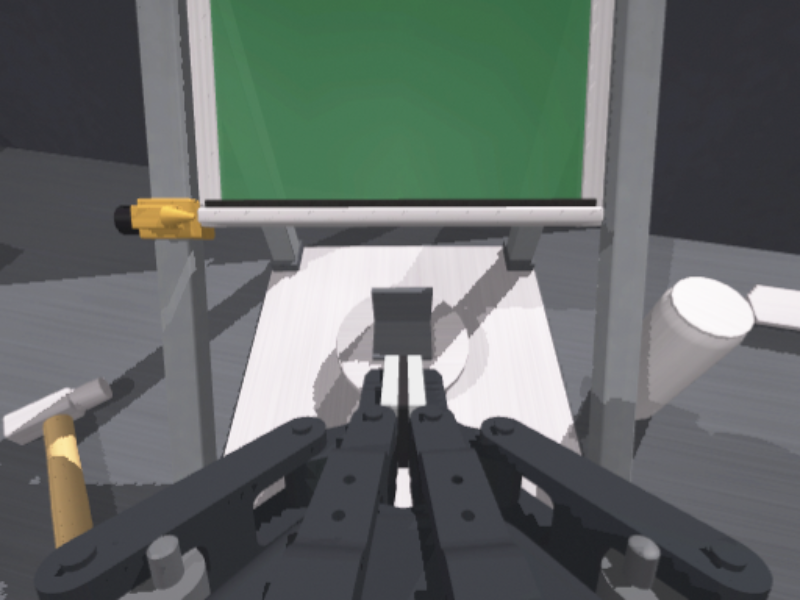

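The lip (middle row ≈215 at x=200) is level with the cone tip (≈215). The hand is clear, and the hammer and spray can look undisturbed.

```bash
python3 -c "
from rig import finish_job; print(finish_job())"
```

```text
the job is handed in; nothing more can be done
None
```

The window was pushed up with the fingertips until the lip was level with the pointer (about 0.5 mm by the wrist camera), the hand was withdrawn clear, and the job was handed in at about 12 s.

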